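Run a fingertip along the tea box and shut its lids

ROBOT

A 6-joint arm with a two-finger parallel gripper is mounted at the origin on the work surface. World frame = base frame: x ahead of the robot, y to its left, z up, the work surface at z = 0. Lengths are in m, angles in degrees, forces in N, time in s.
With the tool pointing down it reaches from about 0.3 to 0.75 m from the base axis. Payload 8.5 kg.
Tool frame: the origin (TCP) lies on the centre line of the jaws, within the pads' length; the fingertips stand 25 mm ahead of it and the grasp point (between the pads) lies 6 mm ahead of it (tcp_to_tips is the distance from the TCP to the fingertips, in m); z points along the fingers, y is the line along which they close (so a half turn about z gives the same grasp; the last joint's range is limited). The gripper opens to 85 mm and grips with 20 to 120 N. Pads are 22 mm wide; open, the fingers measure 114 mm over their backs; the gripper's body (76 mm by 85 mm) begins 54 mm behind the grasp point. The pads swing forward as they close: fully open they stand 13 mm farther back than shut.
Start: joints at [58.768, 21.807, 74.336, -0, 83.858, -12.336], TCP at [0.178, 0.52, 0.256] pointing down, gripper open.
Joint ranges: [-178.18, 178.18], [-50.72, 133.34], [12.68, 142.11], [-81.47, 261.47], [9.98, 163.14], [-165.26, 165.26]. Speed limits (degrees/s): [136.94, 136.94, 180, 180, 180, 180].

INTERFACE

Orientations are given as a 3x3 rotation matrix whose columns are the frame's x, y, z axes.
In Python, from cell import * gives the robot as it stands. The module is installed in compiled form; this text tells all that it offers. Calls block until the motion is done:
- reach(position, orientation): joint-space move of the TCP to a pose.
- servo_line(position, feed=0.15, ori=None, force_limit=None): straight line of the TCP; ori=None keeps the orientation; feed is the mean speed in m/s. With force_limit (N) it stops when the force on the tool has changed by that much, and returns True; else False.
- goto_joints(angles): joint-space move.
- command_gripper(opening, squeeze=None): opening from 0.0 (shut) to 1.0 (fully open); squeeze is the grip in N (None keeps the last); returns when the fingers have stopped.
- wait(seconds).
- solve_ik(position, orientation): joint angles nearest the present ones, or None.
- camera(name): name is "side" or "top"; returns a dict with "image" (480x640x3 uint8, red, green, blue), "K" (3x3 intrinsics, pixels), "k1" (the pictures are not rectified: a ray, as slopes to the right and down, at radius r is drawn at 1 + k1 r^2 times it, then the intrinsics apply), "xyz" and "orientation" of the camera in the world. Camera axes: x right, y down, z forward; pixel columns grow to the right and rows downward; lengths in m; the calibration is good to about 2 mm. A picture is of the moment at which its call begins. There is no depth.
A pose or a line that the arm cannot do raises IKError and nothing moves.
- sign_off(): hands the job in; it is judged then, once.
Trained networks look in the newest picture that a camera, given by its name, has taken for a name from the list of things; names that differ only in an ending like _2 or _b are one class to them, and where a whole thing is asked for, a point or a joint stands for the part that bears it (a point fixed in the world has none). Each returns a list of dicts, best first, with "score" (0 to 1); they miss things now and then, are a little off and sometimes report something else, mostly with a low value. They report only what shows in the picture. A call takes as long as a camera call.
- boxes_of(camera, query): "centre" ([row, column] in pixels, amid what is visible of it).
Readings, each from a call of its own:
- get_time(): time.
- get_joint_positions(): joint angles.
- get_dq(): joint speeds.
- get_joint_efforts(): joint torques, N m.
- get_tool_pos(): TCP position.
- get_tool_rot(): TCP orientation.
- get_wrist_force(): force on the tool from outside, world axes, zero at the start.
- get_ft_torque(): the same for the moment, N m.
- get_finger_gap(): opening from 0.0 (shut) to 1.0 (fully open).
- get_grip_force(): force on a finger pad.
Only numpy, scipy, OpenCV 4.12 (cv2) and the standard library are available. Lean on these libraries where they do the work, as an engineer would, in place of code of your own. Each camera call takes 0.05 s, during which the arm holds its last target. There are 200 camera calls.

TASK

Shut the five flap lids of the white tea box by running the fingertips lightly along the row, starting at the yellow lid and going on over the blue ones in order to the last, until every lid lies fully shut. Do not lift the lids or the box, push the box away from its place or lean hard on it, and leave the other things on the worktop where they are.

Things in the scene. Friction and masses are not known exactly. Their poses are not given: they have to be found in the camera images.
- teabox: loose white ceramic tea box, 1.1 to 1.6 kg, 86 mm wide (its x) and 250 mm long (its y), 50 mm high to the rim on which the lids lie. Origin: centre of its underside; z up. Five flap lids lie in a row along its y axis, the yellow lid at the -y end and then four blue ones, 48 mm from one to the next. Slides if pushed sideways with over about 8 N.
- row_start (a point): point on the tea box: the hinge line of the yellow lid, in the middle of the box's width, at the height of the top face of the shut lids (54 mm above the table).
- row_end (a point): point on the tea box: where the free edge of the last blue lid lies when shut, in the middle of the box's width, at the height of the top face of the shut lids (54 mm above the table). The lids' row runs straight from row_start to row_end, 238 mm.
- lid0 (a joint): hinge of the yellow (first) lid, rad: 0 shut, grows as it opens. Flat flap 76 mm across the box, 45 along the row, 4 thick, 15 g. Hinge line at its edge nearest row_start, 0 mm along the row from there, at rim height; the free edge, 46 mm further on, rises, so it ramps up towards row_end. Stays where left (8 mN m stiff); swings down under a fingertip pressing it or sliding to row_end.
- lid1 (a joint): hinge of the blue (second) lid, rad: 0 shut, grows as it opens. Flat flap 76 mm across the box, 45 along the row, 4 thick, 15 g. Hinge line at its edge nearest row_start, 48 mm along the row from there, at rim height; the free edge, 46 mm further on, rises, so it ramps up towards row_end. Stays where left (8 mN m stiff); swings down under a fingertip pressing it or sliding to row_end.
- lid2 (a joint): hinge of the blue (third) lid, rad: 0 shut, grows as it opens. Flat flap 76 mm across the box, 45 along the row, 4 thick, 15 g. Hinge line at its edge nearest row_start, 96 mm along the row from there, at rim height; the free edge, 46 mm further on, rises, so it ramps up towards row_end. Stays where left (8 mN m stiff); swings down under a fingertip pressing it or sliding to row_end.
- lid3 (a joint): hinge of the blue (fourth) lid, rad: 0 shut, grows as it opens. Flat flap 76 mm across the box, 45 along the row, 4 thick, 15 g. Hinge line at its edge nearest row_start, 144 mm along the row from there, at rim height; the free edge, 46 mm further on, rises, so it ramps up towards row_end. Stays where left (8 mN m stiff); swings down under a fingertip pressing it or sliding to row_end.
- lid4 (a joint): hinge of the blue (last) lid, rad: 0 shut, grows as it opens. Flat flap 76 mm across the box, 45 along the row, 4 thick, 15 g. Hinge line at its edge nearest row_start, 192 mm along the row from there, at rim height; the free edge, 46 mm further on, rises, so it ramps up towards row_end. Stays where left (8 mN m stiff); swings down under a fingertip pressing it or sliding to row_end.
- mug: blue ceramic mug with a handle, 80 mm across, 90 mm high; bystander, origin at its underside
- honey_jar: amber glass jar with white cap, 60 mm across, 85 mm high; bystander, origin at its underside
- salt_shaker: steel salt shaker, 44 mm across, 80 mm high, just past the last lid's end of the box; bystander, origin at its underside
- teaspoon: teaspoon lying beside the box, 140 mm long; bystander, origin at its underside
- tea_tin: green tin, 64 mm across, 90 mm high; bystander, origin at its underside
- sponge_block: orange sponge block, 60 x 90 x 30 mm; bystander, origin at its underside
- sugar_box: brown cardboard sugar box, 50 x 75 x 70 mm, just past the yellow lid's end of the box; bystander, origin at its underside

How it is judged:
By the outcome, as a careful person would: the job done as asked, in the order asked, and still so for the second after the job is handed in, with the robot touching nothing.
It also fails if it takes over 40 s, if anything falls off the work surface, if the arm or the gripper's body presses on something with over 40 N, if the wrist force passes 120 N, or if a joint passes its speed limit or range.

## Working session

There is one attempt and no reset: what is moved stays moved. The work goes in short steps, each a Python script; the robot and the scene stay as the last script left them, time stands still between calls to the robot, and variables do not carry over. Pictures are saved under pics/ and viewed, at most 10 in all, crops included, and the job is handed in when it is done.

```bash
mkdir -p pics
python3 - <<'E'
from cell import *
import cv2
for n in("top","side"):
    c=camera(n);cv2.imwrite(f"pics/{n}0.png",c["image"][:,:,::-1])
    print(n,c["K"],c["k1"],c["xyz"],c["orientation"])
    for q in("teabox","lid0","lid4","row_start","row_end","salt_shaker","sugar_box","mug","tea_tin","honey_jar"):
        print(q,[(d["score"],d["centre"]) for d in boxes_of(n,q)[:2]])
print(get_time(),get_tool_rot(),tcp_to_tips)
E
```

```text
top [[437.29197072   0.         316.97103591]
 [  0.         437.29197072 231.61572688]
 [  0.           0.           1.        ]] -0.02816744919167176 [0.47855361 0.04938385 0.8661764 ] [[-0.01106924 -0.9957587   0.09133496]
 [-0.99955397  0.00848508 -0.02863323]
 [ 0.0277368  -0.09161117 -0.99540849]]
teabox [(0.85, [229.0, 250.7])]
lid0 [(0.87, [223.7, 246.4]), (0.7, [273.6, 253.1])]
lid4 [(0.87, [223.7, 246.4]), (0.7, [273.6, 253.1])]
row_start [(0.89, [226.7, 250.1])]
row_end [(0.89, [224.1, 250.5]), (0.52, [156.3, 317.2])]
salt_shaker [(0.77, [322.4, 263.6])]
sugar_box [(0.66, [127.5, 238.4])]
mug [(0.67, [253.0, 172.1])]
tea_tin [(0.84, [295.1, 322.3])]
honey_jar [(0.64, [184.6, 187.4])]
side [[464.56318119   0.         319.80936258]
 [  0.         464.56318119 237.47546068]
 [  0.           0.           1.        ]] -0.10343848440373953 [ 0.28950649 -0.49941163  0.75455031] [[ 0.91205633 -0.30520994  0.27386154]
 [-0.41001863 -0.68880091  0.59786121]
 [ 0.0061629  -0.65757143 -0.75336699]]
teabox [(0.87, [210.4, 308.4])]
lid0 [(0.96, [213.6, 291.0]), (0.84, [197.7, 308.9])]
lid4 [(0.96, [213.6, 291.0]), (0.84, [197.7, 308.9])]
row_start [(0.66, [211.3, 308.6])]
row_end [(0.78, [212.6, 309.8])]
salt_shaker [(0.88, [243.3, 229.3]), (0.33, [176.3, 261.3])]
sugar_box [(0.56, [175.1, 383.7])]
mug [(0.6, [177.1, 262.1])]
tea_tin [(0.87, [269.6, 275.0]), (0.59, [245.6, 320.2])]
honey_jar [(0.6, [168.2, 321.5])]
1.1 [[-9.46102826e-01  3.23866397e-01  1.69670794e-05]
 [ 3.23866397e-01  9.46102826e-01  1.30597856e-05]
 [-1.18229761e-05  1.78509670e-05 -1.00000000e+00]] 0.025
```

Run:
```python
import cv2
a=cv2.imread("pics/top0.png")[80:360,130:380];cv2.imwrite("pics/topc.png",cv2.resize(a,None,fx=2.1,fy=2.1,interpolation=cv2.INTER_CUBIC))
a=cv2.imread("pics/side0.png")[120:320,180:440];cv2.imwrite("pics/sidec.png",cv2.resize(a,None,fx=3,fy=3,interpolation=cv2.INTER_CUBIC))
```

```text
(no output)
```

View pics/topc.png

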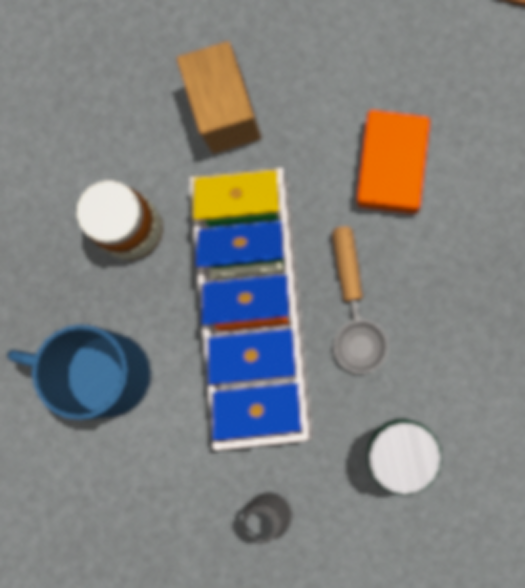

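View pics/sidec.png

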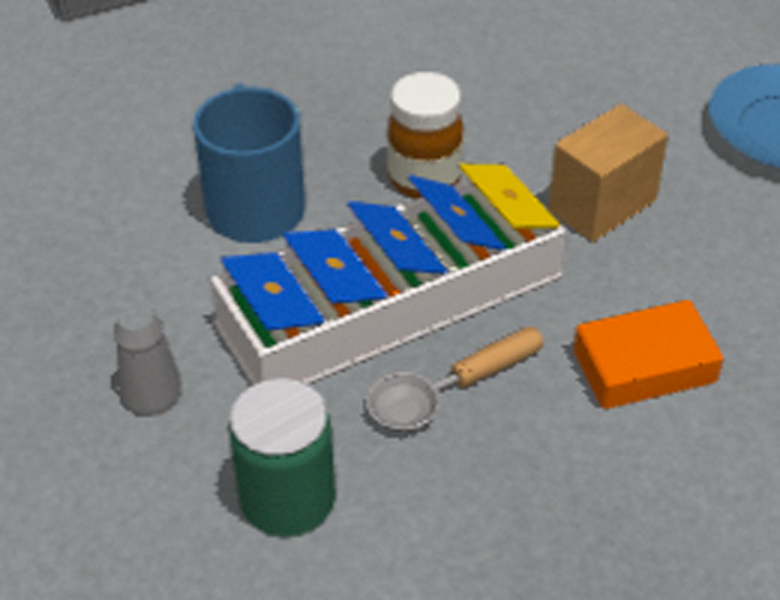

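The top crop shows the box with its yellow lid at the far (+x) end. The rim corners are at crop (190,178), (283,169), (307,440), (213,449). The sugar box sits at the far end, with the salt shaker near (262,518). In the side crop all five lids stand open, each ramping up towards the shaker. Next I fit the box pose from those corners.

```bash
cat > h.py <<'E'
import numpy as np
from cell import *
from scipy.optimize import least_squares
def proj(c,P):
    p=(np.atleast_2d(P)-c["xyz"])@np.array(c["orientation"]);s=p[:,:2]/p[:,2:]
    s=s*(1+c["k1"]*(s**2).sum(1,keepdims=True));K=np.array(c["K"])
    return s*[K[0,0],K[1,1]]+K[:2,2]
def corners(q,z=.05):
    L=np.array([[.043,-.125],[-.043,-.125],[-.043,.125],[.043,.125]])
    a=q[2];R=np.array([[np.cos(a),-np.sin(a)],[np.sin(a),np.cos(a)]])
    return np.c_[L@R.T+q[:2],np.full(4,z)]
E
python3 - <<'E'
from h import *
import cv2
c=camera("top")
px=np.array([[283,169],[190,178],[213,449],[307,440]])/2.1+[130,80]
best=min((least_squares(lambda q:(proj(c,corners(q))-p).ravel(),[.5,.2,a]) for a in(1.6,-1.6) for p in(px,px[[1,0,3,2]])),key=lambda r:r.cost)
for a0 in (1.6,-1.6):
    for nm,p in(("a",px),("b",px[[1,0,3,2]])):
        r=least_squares(lambda q:(proj(c,corners(q))-p).ravel(),[.5,.2,a0]);print(nm,r.x,r.cost,r.fun.round(1))
q=best.x;u=np.array([-np.sin(q[2]),np.cos(q[2])]);s=q[:2]-.119*u;print("row_start",s,"u",u,"end",q[:2]+.119*u)
np.save("q.npy",q)
im=c["image"][:,:,::-1].copy()
s2=camera("side");im2=s2["image"][:,:,::-1].copy()
for I,cc in((im,c),(im2,s2)): 
    cv2.polylines(I,[proj(cc,corners(q)).round().astype(int)],True,(0,255,0),1)
    cv2.circle(I,tuple(proj(cc,[*s,.054])[0].round().astype(int)),2,(0,0,255),-1)
o=np.hstack([cv2.resize(im[100:340,190:320],None,fx=2.4,fy=2.4),cv2.resize(im2[140:300,230:390],(480,576))[:, :480]])
cv2.imwrite("pics/fit.png",o)
for R in (1,-1):
    x=np.array([*u*R,0]);z=np.array([0,0,-1.]);M=np.c_[x,np.cross(z,x),z]
    for t in(0,.238):
        print(R,t,solve_ik([*(s+u*t),.09],M))
E
```

```text
a [0.56516719 0.15443359 1.65756844] 4132.69748182437 [-44.7   2.3  44.9  -6.1  45.7  -3.1 -45.6   5.8]
b [0.56474998 0.15460517 1.66003471] 6.25436158063404 [-0.6 -1.7  0.4 -1.6  1.   1.3 -0.7  1.8]
a [ 0.56516718  0.15443362 -4.62559614] 4132.697482130086 [-44.7   2.3  44.9  -6.1  45.7  -3.1 -45.6   5.8]
b [ 0.56474998  0.15460517 -4.62315053] 6.254361580637159 [-0.6 -1.7  0.4 -1.6  1.   1.3 -0.7  1.8]
row_start [0.68327647 0.16521045] u [-0.9960209  -0.08911999] end [0.44622349 0.14399989]
1 0 [ 3.97065795e+00  4.49389678e+01  5.96046531e+01 -2.54444375e-14
  7.54563791e+01 -9.11423250e+01]
1 0.238 [ 3.37255186e+00  2.57303396e+01  1.00765500e+02 -2.54444375e-14
  5.35041599e+01 -9.17404311e+01]
-1 0 [ 3.97065795e+00  4.49389678e+01  5.96046531e+01 -2.54444375e-14
  7.54563791e+01  8.88576750e+01]
-1 0.238 [ 3.37255186e+00  2.57303396e+01  1.00765500e+02 -2.54444375e-14
  5.35041599e+01  8.82595689e+01]
```

View pics/fit.png

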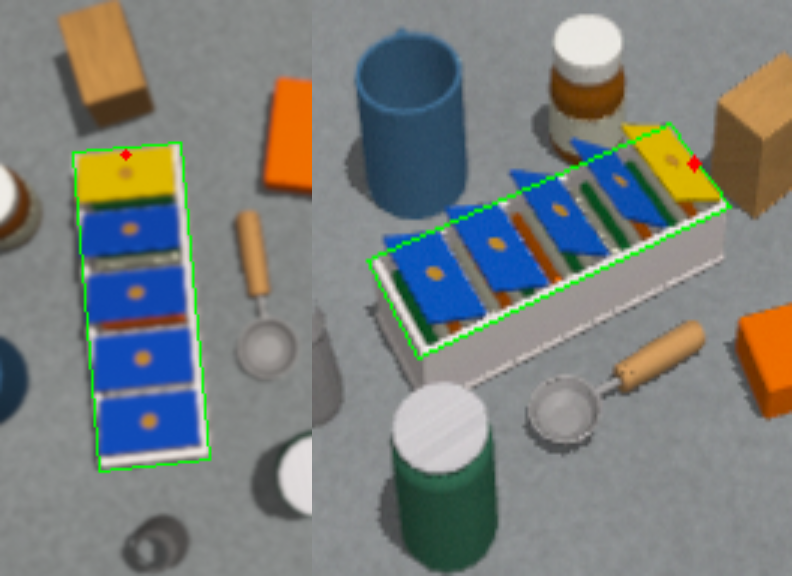

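```bash
cat >> h.py <<'E'
q=np.load("q.npy");u=np.array([-np.sin(q[2]),np.cos(q[2])]);S=q[:2]-.119*u
x=np.array([*u,0]);Z=np.array([0,0,-1.]);M=np.c_[x,np.cross(Z,x),Z]
def P(s,tip): return [*(S+u*s),tip+tcp_to_tips]
E
python3 - <<'E'
from h import *
command_gripper(0.0,20)
j=solve_ik(P(.012,.13),M);print(j,get_time())
reach(P(.012,.13),M);print(get_time(),get_wrist_force())
servo_line(P(.012,.10),.1)
f0=np.array(get_wrist_force());print(f0)
hit=servo_line(P(.012,.050),.025,force_limit=2.0)
print(hit,get_time(),get_tool_pos(),"tip",get_tool_pos()[2]-.025,np.array(get_wrist_force())-f0)
wait(.2);print(np.array(get_wrist_force())-f0,get_finger_gap())
np.save("f0.npy",f0)
E
```

```text
[ 3.95053193e+00  4.04248205e+01  5.76873695e+01 -2.54444375e-14
  8.18878100e+01 -9.11624511e+01] 1.9667
4.175 [-0.38504288 -0.73145256  0.09487854]
[0.26174773 0.13722399 0.28423375]
True 6.2667 [0.67131153 0.16416175 0.07906759] tip 0.05406758838966939 [-1.50200549  0.22155682  4.85015179]
[-1.67342985 -0.54373517  5.03139526] -0.00445788667270967
```

Run:
```python
from h import *
f0=np.load("f0.npy");z=get_tool_pos()[2]-.025+.0001
for s in np.arange(.018,.235,.006):
    hit=servo_line(P(s,z),.04,force_limit=7)
    f=np.mean([np.array(get_wrist_force())-f0 for _ in range(3)],0)
    print(round(s*1e3),round(z*1e3,2),round((get_tool_pos()[2]-.025)*1e3,2),f.round(1),hit)
    z+=float(np.clip((f[2]-3)*4e-5,-.00025,.00025)); z=float(np.clip(z,.0525,.0555))
    if hit or np.hypot(*f[:2])>6: break
print(get_time())
```

```text
18 54.21 54.16 [-1.1 -0.1  1.5] False
24 54.15 54.1 [-0.7  0.1  0.4] False
30 54.04 54.07 [-1.9  0.2  3.6] False
36 54.07 54.07 [-2.5 -0.2  2.4] False
42 54.04 54.07 [-2.8  0.1  2.6] False
48 54.02 54.09 [-2.4 -0.5  4.2] False
54 54.07 54.1 [-2.2 -0.4  3.3] False
60 54.08 54.07 [-1.9 -0.3  3.9] False
66 54.12 54.08 [-1.4 -1.2  3.4] False
72 54.13 54.08 [-2.4 -0.3  2.1] False
78 54.1 54.05 [-3.  -0.6  2.7] False
84 54.08 54.04 [-2.  -0.5  1.6] False
90 54.03 54.06 [-1.8 -0.6  2.7] False
96 54.01 54.06 [-2.4  0.4  3.7] False
102 54.04 54.08 [-2.3 -0.5  4.2] False
108 54.09 54.07 [-2.1  0.4  2.7] False
114 54.08 54.05 [-1.7 -0.7  4.3] False
120 54.13 54.06 [-3.  -0.   3.6] False
126 54.16 54.08 [-2.2 -1.   2.5] False
132 54.14 54.09 [-0.9  0.1  1.1] False
138 54.06 54.05 [-2.  -1.   1.9] False
144 54.02 54.06 [-2.4 -1.3  3.9] False
150 54.06 54.06 [-3.2 -0.7  3.6] False
156 54.08 54.07 [-2.7 -0.5  3.7] False
162 54.11 54.06 [-3.6  0.1  3.1] False
168 54.11 54.09 [-0.9 -0.1  1.9] False
174 54.07 54.05 [-2.2 -0.1  1.1] False
180 53.99 54.0 [-2.5 -0.3  2.6] False
186 53.98 54.03 [-1.9 -0.1  3.1] False
192 53.98 54.04 [-1.2 -0.3  4.1] False
198 54.02 54.04 [-2.1 -0.3  4.5] False
204 54.09 54.05 [-2.6 -0.6  3.3] False
210 54.1 54.03 [-2.3 -0.8  2.9] False
216 54.09 54.03 [-1.4 -0.2  3.3] False
222 54.11 54.05 [-1.5  0.3  2.1] False
228 54.07 54.05 [-1.9  0.1  1.3] False
234 54.0 53.97 [-2.9 -0.7  1.8] False
17.5583
```

Run:
```python
from h import *
import cv2
servo_line(P(.236,.0541),.04)
servo_line(P(.236,.14),.1)
reach([.25,.42,.25],np.array(get_tool_rot()))
print(get_time())
c=camera("top");d=camera("side")
a=cv2.imread("pics/top0.png")[100:340,190:320];b=c["image"][100:340,190:320,::-1]
s=d["image"][140:300,230:390,::-1]
cv2.imwrite("pics/after.png",np.hstack([cv2.resize(i,(w,480),interpolation=cv2.INTER_CUBIC) for i,w in((a,200),(b,260),(s,340))][1:]))
n=cv2.absdiff(cv2.imread("pics/top0.png"),c["image"][:,:,::-1]).max(2)
cv2.imwrite("pics/diff.png",n)
```

```text
20.1333
```

View pics/after.png

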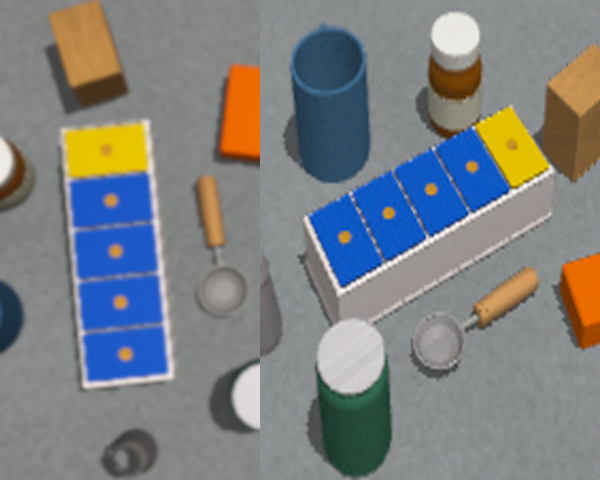

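View pics/diff.png

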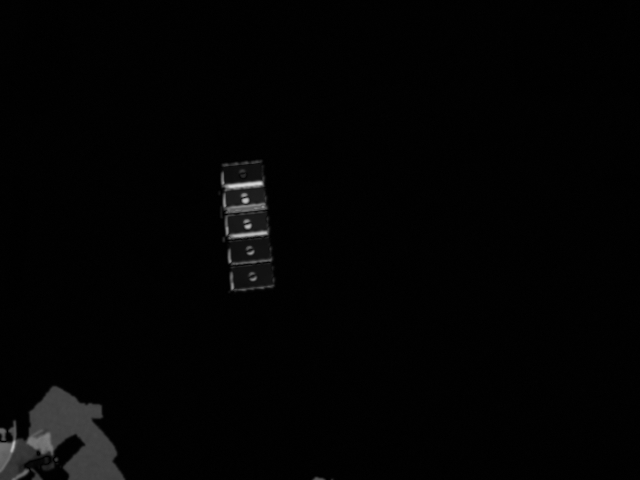

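Both views show all five lids lying flat. The difference picture changes only at the lids (columns 220–274, rows 160–292) and at the arm, so neither the box nor anything else has moved.

```bash
python3 -c "
from cell import *
print(sign_off())"
```

```text
the job is handed in; nothing more can be done
None
```

All five lids are shut, swept in order from yellow to the last blue with about 1–5 N downward force; the pictures show the box and everything else unmoved, and the job was handed in at about 20 s.

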